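Screen the plaster rubble and jig the big stones

TASK

Lift the pan by its handle to tip its plaster rubble onto the bar grate, so that the pebbles drop into the tray below, and let the pan back down level. Then pick the two big stones off the bars and put one in each place of the sprung painting jig: press the jaw back, set the stone down on the base between stop and jaw, and leave it gripped there. Leave the jar, the bottle and the awl handle where they stand.

Things in the scene. Friction and masses are not known exactly. Their poses are not given: they have to be found in the camera images.
- station: Screening station fixed to the table: plywood tray under a bar grate, tipping pan hinged at one end. Origin on the table under the grate's middle; +y points to the pan, +z up. Side boards along y: inner faces x = +-82 mm, 10 mm thick, tops 79 mm high (12 mm above the bars). Far end: a 6 mm board leaning outward about 40 deg from vertical, from y = -105 mm at the bars to y = -145 mm, 115 mm high.
- grate (a point): Middle of the grate, at its bar tops, 67 mm above the table. Six steel bars 4 mm thick run along the station's y, 24 mm apart at x = -60 to 60 mm, from y = -105 to 115 mm; six like them cross at the same height, along x, 28 mm apart at y = -84 to 56 mm. Openings 20 x 24 mm.
- tray (a point): Middle of the catch tray's floor under the bars, 6 mm above the table. Its walls: x = +-82 mm, y = -105 and 115 mm in the station frame, up to the bars.
- pan (a joint): Tipping pan of aluminium, open towards the grate, 156 mm wide, 165 mm long, walls 36 mm high. Hinge along the station's x, at its y = 90 mm, z = 74 mm (pan floor height), at the open lip. Value: tip angle in rad, 0 = level on its rest, grows as the outer end is lifted, stops at 1.2; falls back when let go. About 5 N lifts it loaded. Stones slide out between 0.5 and 1.1.
- pan_handle (a point): Middle of the pan's handle: a round steel bar 10 mm thick, 100 mm long, parallel to the hinge, 205 mm out from the hinge and 34 mm above the pan floor, 40 mm beyond the pan's end wall; with the pan level 108 mm above the table. Free space all round the bar; it can turn in the fingers as the pan tips.
- stone_a: Oversize block of cast plaster, 50 x 60 x 48 mm (its x, y, z); starts in the pan; its origin is its centre, axes along its edges; it may come to rest on the bars on any face. Weighs 130 to 300 g.
- stone_b: Oversize block of cast plaster, 48 x 54 x 50 mm (its x, y, z); starts in the pan; its origin is its centre, axes along its edges; it may come to rest on the bars on any face. Weighs 130 to 300 g.
- pebble0: Small round plaster pebble, 16 mm thick, 20 mm long along its x; origin at its centre; starts in the pan. Falls between the bars (openings 20 x 24 mm).
- pebble1: Small round plaster pebble, 16 mm thick, 20 mm long along its x; origin at its centre; starts in the pan. Falls between the bars (openings 20 x 24 mm).
- pebble2: Small round plaster pebble, 16 mm thick, 20 mm long along its x; origin at its centre; starts in the pan. Falls between the bars (openings 20 x 24 mm).
- pebble3: Small round plaster pebble, 16 mm thick, 20 mm long along its x; origin at its centre; starts in the pan. Falls between the bars (openings 20 x 24 mm).
- jig: Sprung jig fixed to the table, two places side by side. Origin on the table; wooden base 10 mm thick, x = -65 to 95 mm, y = +-95 mm. Fixed low stop along y: inner face x = -50 mm, 10 mm thick, top 32 mm above the table. Opposite, two sprung jaws (y = 46 and -46 mm) slide along +x, away from the stop. A stone stands on the base between stop and jaw. Fixed back board at x = 80 to 92 mm, 46 mm high.
- jaw_left (a joint): Sprung jaw at the jig's y = 46 mm: upright steel plate 66 mm wide, 10 mm thick, top 71 mm above the table, 39 mm higher than the stop, so a held stone can push it there. Value: distance pressed back along the jig's +x in m, 0 to 0.064; gap to the stop = 18 mm plus this. Pushes back 2.7 N at 0, 90 N/m more, damped.
- jaw_right (a joint): The same sprung jaw at the jig's y = -46 mm.
- jaw_left_face (a point): Middle of the left jaw's face that looks to the stop, 41 mm above the table.
- jaw_right_face (a point): Middle of the right jaw's face that looks to the stop, 41 mm above the table.
- paint_jar: Bystander: glass jar, 48 mm across, 60 mm high, origin under its centre.
- glue_bottle: Bystander: pale plastic bottle, 54 mm across, 150 mm high, origin under its centre.
- awl_handle: Bystander: turned wooden awl handle standing on end, 36 mm across, 92 mm high, origin under its centre.
- stand: Fixed lamp-stand stub: round foot 90 mm across, 12 mm high, and an 18 mm post 252 mm high (a 28 mm collar at 150 to 180 mm). Origin under its centre.

How it is judged:
On the way:
1. the pan is raised (beyond 0.5 rad) and both big stones have slid out of it onto the grate (value of joint pan above 0.5 rad and x of stone_a in the frame of station between -0.1 and 0.1 m and y of stone_a in the frame of station between -0.13 and 0.1 m and z of each of stone_a, stone_b in the frame of station above 0.065 m and x of stone_b in the frame of station between -0.1 and 0.1 m and y of stone_b in the frame of station between -0.13 and 0.1 m), for 0.1 s.
At the end, for the whole second after the job is handed in: Pan down (below 0.08 rad). Both big stones at rest in the jig, centre 25 to 46 mm above the table, 5 to 42 mm from the stop face and within 90 mm of the jig's middle in y, each pressed by its own jaw with over 0.8 N. All pebbles in the tray, centres under 52 mm high (value of joint pan below 0.08 rad and x of stone_a in the frame of jig between -0.045 and -0.008 m and y of stone_a in the frame of jig between -0.09 and 0.09 m and z of stone_a in the frame of jig between 0.025 and 0.046 m and linear speed of each of stone_a, stone_b below 0.02 m/s and x of stone_b in the frame of jig between -0.045 and -0.008 m and y of stone_b in the frame of jig between -0.09 and 0.09 m and z of stone_b in the frame of jig between 0.025 and 0.046 m and x of pebble0 in the frame of station between -0.083 and 0.083 m and y of pebble0 in the frame of station between -0.106 and 0.116 m and z of pebble0 in the frame of station between 0 and 0.052 m and x of pebble1 in the frame of station between -0.083 and 0.083 m and y of pebble1 in the frame of station between -0.106 and 0.116 m and z of pebble1 in the frame of station between 0 and 0.052 m and x of pebble2 in the frame of station between -0.083 and 0.083 m and y of pebble2 in the frame of station between -0.106 and 0.116 m and z of pebble2 in the frame of station between 0 and 0.052 m and x of pebble3 in the frame of station between -0.083 and 0.083 m and y of pebble3 in the frame of station between -0.106 and 0.116 m and z of pebble3 in the frame of station between 0 and 0.052 m and ((contact force between stone_a and jaw_left above 0.8 N and contact force between stone_b and jaw_right above 0.8 N) or (contact force between stone_a and jaw_right above 0.8 N and contact force between stone_b and jaw_left above 0.8 N))); the robot touches nothing.
It fails at once if the paint jar is shifted by more than 40 mm or knocked over (distance of paint_jar from where it was at the start of the episode above 0.04 m or angle between paint_jar's own z axis and vertical above 0.5 rad).
It fails at once if the glue bottle is shifted by more than 40 mm or knocked over (distance of glue_bottle from where it was at the start of the episode above 0.04 m or angle between glue_bottle's own z axis and vertical above 0.5 rad).
It fails at once if the awl handle is shifted by more than 40 mm or knocked over (distance of awl_handle from where it was at the start of the episode above 0.04 m or angle between awl_handle's own z axis and vertical above 0.5 rad).
It also fails if it takes over 72 s, if anything falls off the work surface, if the arm or the gripper's body presses on something with over 40 N, if the wrist force passes 120 N, or if a joint passes its speed limit or range.

ROBOT

A 6-joint arm with a two-finger parallel gripper is mounted at the origin on the work surface. World frame = base frame: x ahead of the robot, y to its left, z up, the work surface at z = 0. Lengths are in m, angles in rad, forces in N, time in s.
With the tool pointing down it reaches from about 0.35 to 0.975 m from the base axis. Payload 17.4 kg.
Tool frame: the origin (TCP) lies on the centre line of the jaws, within the pads' length; the fingertips stand 22 mm ahead of it and the grasp point (between the pads) lies 3 mm ahead of it; x points along the fingers, y is the direction in which the jaws open and shut, and the axes are right-handed (so a half turn about x gives the same grasp; the last joint's range is limited). The gripper opens to 85 mm and grips with 20 to 120 N. Pads are 22 mm wide; open, the fingers measure 114 mm over their backs; the gripper's body (76 mm by 85 mm) begins 54 mm behind the grasp point. The pads swing forward as they close: fully open they stand 13 mm farther back than shut.
Start: joints at [-1.306, 0.116, 1.442, -0, 1.584, -0.038], TCP at [0.201, -0.644, 0.253] pointing down, gripper open.
Joint ranges: [-2.83, 2.83], [-0.83, 2.19], [0.07, 2.5], [-1.14, 4.28], [0.01, 3], [-2.97, 2.97]. Speed limits (rad/s): [1.89, 1.89, 2.22, 3.14, 3.14, 3.14].

INTERFACE

Orientations are given as a rotation vector (axis times angle).
In Python, from workcell import ctrl gives the robot as it stands.
- The arm moves only by the tool move_arm, never from a script. Its argument "rows" is a list of rows, each a list of 3 entries, a list of its own where there are three numbers: the turn, a rotation vector about the tool's x, y, z in units of 5 degrees (1.0 is 5 degrees), then the shift along the tool's x, y, z in units of 50 mm (1.0 is 50 mm), then the closure, from 0 (fully open) to 1 (shut). A call has 1 to 8 rows; each row shifts and turns the commanded pose from where the row before left it, along the tool's axes as they then stand; what a row does not reach is not made up. A row lasts 1/8 s, in which the tool goes at most 62.5 mm and 10.7 degrees, less where a joint would pass 70% of its speed; a pose out of reach is approached as far as the arm can. A call is refused whole if a number of a shift passes 1 or a number of a turn 1, either way. A call with a gripper value outside its range is refused whole. The fingers move at their own pace and stop on an object; "newtons" is the grip in N (left out, the last holds). Time passes only in rows, so rows that do not move let the fingers close. It gives the time, the measured TCP pose, the force and the opening at its end, in the units of the state.
- ctrl.read_state(): the state, without advancing time (a new reading comes with each control period).
- ctrl.snapshot(name): name is "scene" or "top" or "wrist"; returns a dict with "image" (480x640x3 uint8, blue, green, red), "z_map" (480x640 float32, m along the optical axis (not along the pixel's ray), 0 where there is no reading), "K" (3x3 intrinsics, pixels), "view" (4x4, takes a point from world to camera coordinates). Camera axes: x right, y up, looking along -z (the intrinsics and any distortion apply to the point x, -y, -z); pixel columns grow to the right and rows downward; lengths in m; the calibration is good to about 2 mm. The wrist camera is an equidistant fisheye: a pixel r from the principal point sees the ray r / f radians off the axis. A picture is of the moment at which its call begins.
- ctrl.close_job(): hands the job in, once; it reports no verdict.
Trained networks look in a picture, given as the dict that the camera call returned (one of the last four; its "shot" number tells which), for a name from the list of things; names that differ only in an ending like _2 or _b are one class to them, and where a whole thing is asked for, a point or a joint stands for the part that bears it (a point fixed in the world has none). Each returns a list of dicts, best first, with "p" (0 to 1); they miss things now and then, are a little off and sometimes report something else, mostly with a low value. They report only what shows in the picture. A call takes as long as a camera call.
- ctrl.recognise(picture, target): "rect" ([left, top, width, height] as shares, 0 to 1, of the picture: columns of its width, rows of its height, round what is visible of it).
- ctrl.cut_out(picture, target): "pixels" (480x640 bool, what is visible of it) and "rect" ([left, top, width, height] as shares, 0 to 1, of the picture: columns of its width, rows of its height, round what is visible of it).
- ctrl.mark_of(picture, target): "position" ([row, column] as shares, 0 to 1, of the picture: columns of its width, rows of its height: a listed point, or the origin of a listed thing).
The state is a dict: "time_s": time; "joint_pos": joint angles; "qvel": joint speeds; "joint_torque": joint torques, N m; "tool_pos": TCP position; "tcp_rot": TCP orientation; "wrist_force": force on the tool from outside, world axes, zero at the start; "ft_torque": the same for the moment, N m; "width": finger opening in m.
Only numpy, scipy, OpenCV 4.12 (cv2) and the standard library are available. Lean on these libraries where they do the work, as an engineer would, in place of code of your own. Each camera call takes 0.05 s, during which the arm holds its last target. There are 200 camera calls.

## Working session

There is one attempt and no reset: what is moved stays moved. The work goes in short steps, Python scripts to look and compute and a tool call to move; the robot and the scene stay as the last step left them, time stands still between calls to the robot, and variables do not carry over. Pictures are saved under pics/ and viewed, about 8 in all and at most 12, crops included, and the job is handed in when it is done.

Besides the shell and the picture viewer there is one more tool, called after "Call:" as name(argument=value, ...), one argument or row to a line, values as JSON. move_arm: Moves the arm, as the interface text tells. Its arguments: {"type":"object","properties":{"rows":{"type":"array","items":{"type":"array"}},"newtons":{"type":"number"}},"required":["rows"]}

```bash
mkdir -p pics; ls; cat > h.py <<'E'
import numpy as np, cv2
from workcell import ctrl
from scipy.spatial.transform import Rotation as R
def pix2world(s,u,v,z=None):
    # u col, v row ; z-map point (pinhole cams)
    K=s["K"];d=s["z_map"][int(v),int(u)] if z is None else z
    c=np.array([(u-K[0,2])/K[0,0]*d,-(v-K[1,2])/K[1,1]*d,-d,1])
    return (np.linalg.inv(s["view"])@c)[:3]
def ray_plane(s,u,v,zw):
    o=np.linalg.inv(s["view"])[:3,3]; p=pix2world(s,u,v,1.0); return o+(p-o)*(zw-o[2])/(p[2]-o[2])
def cloud(s):
    v,u=np.mgrid[0:480,0:640];K=s["K"];d=s["z_map"]
    c=np.stack([(u-K[0,2])/K[0,0]*d,-(v-K[1,2])/K[1,1]*d,-d,np.ones_like(d)],-1)
    return (c@np.linalg.inv(s["view"]).T)[...,:3]
def proj(s,P):
    c=s["view"]@np.r_[P,1];K=s["K"];return K[0,0]*c[0]/-c[2]+K[0,2],K[1,1]*c[1]/c[2]+K[1,2]
E
python3 - <<'E'
from h import *
st=ctrl.read_state();print({k:np.round(v,3) for k,v in st.items()})
for n in["scene","top"]:
    s=ctrl.snapshot(n);cv2.imwrite(f"pics/{n}0.png",s["image"])
    print(n,np.round(np.linalg.inv(s["view"])[:3,3],3),s["K"][0,0])
    for t in["grate","tray","station","pan_handle","pan","stone_a","pebble0","jig","jaw_left_face","jaw_right_face","paint_jar","glue_bottle","awl_handle","stand"]:
        for m in ctrl.mark_of(s,t)[:4]:
            r,c=m["position"];r=r*480;c=c*640
            try:print(t,round(m["p"],2),"px",int(c),int(r),np.round(pix2world(s,c,r),3),"z0",np.round(ray_plane(s,c,r,{'grate':.067,'pan_handle':.108,'jaw_left_face':.041,'jaw_right_face':.041,'tray':.006}.get(t,0)),3)[:2])
            except Exception as e:print(t,e)
E
```

```text
pics
{'time_s': np.float64(0.0), 'joint_pos': array([-1.306,  0.116,  1.442, -0.   ,  1.584, -0.038]), 'qvel': array([-0.002,  0.001, -0.   , -0.   , -0.002,  0.   ]), 'joint_torque': array([-7.000e-03, -7.320e+01, -6.325e+01, -0.000e+00,  6.000e-03,
       -0.000e+00]), 'tool_pos': array([ 0.201, -0.644,  0.253]), 'tcp_rot': array([ 2.059,  0.315, -2.059]), 'wrist_force': array([-0.28 ,  0.177, -0.32 ]), 'ft_torque': array([ 0.019, -0.032, -0.031]), 'width': np.float64(0.086)}
scene [ 1.134 -0.51   0.937] 600.3168196753528
grate 0.96 px 324 222 [0.438 0.07  0.009] z0 [0.482 0.033]
grate 0.46 px 406 165 [0.475 0.268 0.094] z0 [0.454 0.293]
tray 0.74 px 323 240 [0.475 0.037 0.006] z0 [0.475 0.037]
station 0.97 px 319 244 [0.48  0.024 0.007] z0 [0.475 0.028]
pan_handle 0.65 px 446 160 [0.45  0.438 0.005] z0 [0.526 0.333]Traceback (most recent call last):
  File "<stdin>", line 7, in <module>
ValueError: it knows: awl_handle, glue_bottle, grate, jaw_left_face, jaw_right_face, jig, paint_jar, pan_handle, pebble, stand, station, stone, tray
```

```bash
python3 - <<'E'
from h import *
for n in["scene","top"]:
    s=ctrl.snapshot(n);cv2.imwrite(f"pics/{n}0.png",s["image"])
    np.savez(f"/tmp/{n}0.npz",**{k:s[k] for k in["z_map","K","view","image"]})
    print(n,np.round(np.linalg.inv(s["view"])[:3,3],3),s["K"][0,0])
    for t in["grate","tray","station","pan_handle","stone","pebble","jig","jaw_left_face","jaw_right_face","paint_jar","glue_bottle","awl_handle","stand"]:
        for m in ctrl.mark_of(s,t)[:4]:
            r,c=m["position"];r=r*480;c=c*640
            print(t,round(m["p"],2),"px",int(c),int(r),np.round(pix2world(s,c,r),3),"z0",np.round(ray_plane(s,c,r,{'grate':.067,'pan_handle':.108,'jaw_left_face':.041,'jaw_right_face':.041,'tray':.006}.get(t,0)),3)[:2])
E
```

```text
scene [ 1.134 -0.51   0.937] 600.3168196753528
grate 0.78 px 324 223 [0.486 0.031 0.07 ] z0 [0.484 0.033]
grate 0.25 px 421 184 [0.536 0.252 0.09 ] z0 [0.52  0.273]
tray 0.73 px 323 241 [0.481 0.032 0.011] z0 [0.477 0.035]
station 0.67 px 322 245 [0.486 0.027 0.006] z0 [0.482 0.03 ]
pan_handle 0.67 px 444 160 [0.53  0.321 0.117] z0 [0.523 0.33 ]
stone 0.98 px 391 169 [0.489 0.204 0.126] z0 [0.389 0.315]
stone 0.7 px 408 193 [0.562 0.183 0.123] z0 [0.475 0.288]
pebble 0.62 px 433 193 [0.572 0.25  0.091] z0 [0.512 0.332]
pebble 0.52 px 422 187 [0.565 0.218 0.122] z0 [0.48  0.328]
pebble 0.48 px 301 418 [ 0.78  -0.252  0.043] z0 [ 0.763 -0.239]
pebble 0.39 px 411 176 [0.529 0.224 0.122] z0 [0.438 0.334]
jig 0.96 px 191 326 [ 0.501 -0.293  0.015] z0 [ 0.491 -0.289]
jaw_left_face 0.75 px 204 290 [ 0.476 -0.244  0.059] z0 [ 0.463 -0.238]
jaw_right_face 0.73 px 157 310 [ 0.468 -0.336  0.063] z0 [ 0.452 -0.331]
paint_jar 0.88 px 438 299 [0.743 0.103 0.028] z0 [0.731 0.121]
paint_jar 0.27 px 405 342 [ 0.77  -0.008  0.017] z0 [0.763 0.001]
glue_bottle 0.74 px 304 415 [ 0.782 -0.246  0.052] z0 
[... 885 characters left out ...]
8 0.272 0.088] z0 [0.468 0.295]
jig 0.84 px 457 272 [ 0.5   -0.285  0.01 ] z0 [ 0.5   -0.288]
jaw_left_face 0.54 px 443 289 [ 0.465 -0.255  0.008] z0 [ 0.466 -0.246]
jaw_right_face 0.85 px 488 290 [ 0.461 -0.325  0.07 ] z0 [ 0.461 -0.335]
paint_jar 0.63 px 256 164 [0.722 0.118 0.06 ] z0 [0.737 0.124]
paint_jar 0.27 px 470 360 [ 0.327 -0.293  0.036] z0 [ 0.322 -0.304]
paint_jar 0.18 px 426 147 [ 0.742 -0.215  0.085] z0 [ 0.765 -0.235]
glue_bottle 0.86 px 425 147 [ 0.743 -0.215  0.077] z0 [ 0.764 -0.233]
glue_bottle 0.72 px 313 149 [0.758 0.002 0.033] z0 [0.767 0.002]
awl_handle 0.72 px 470 363 [ 0.322 -0.29   0.044] z0 [ 0.315 -0.303]
stand 0.63 px 313 146 [0.758 0.003 0.052] z0 [0.773 0.002]
```

View pics/scene0.png

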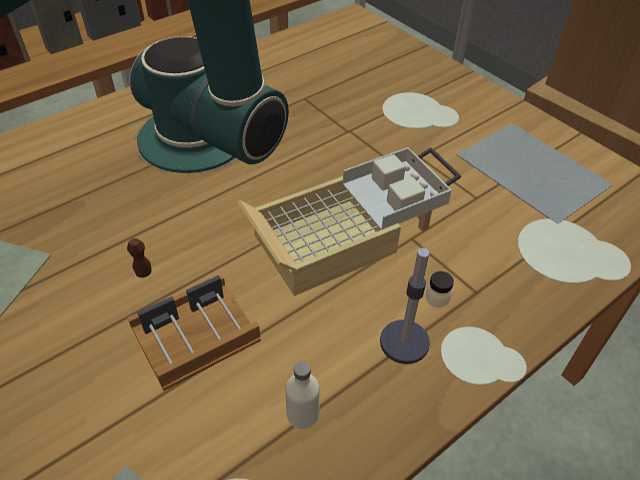

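View pics/top0.png

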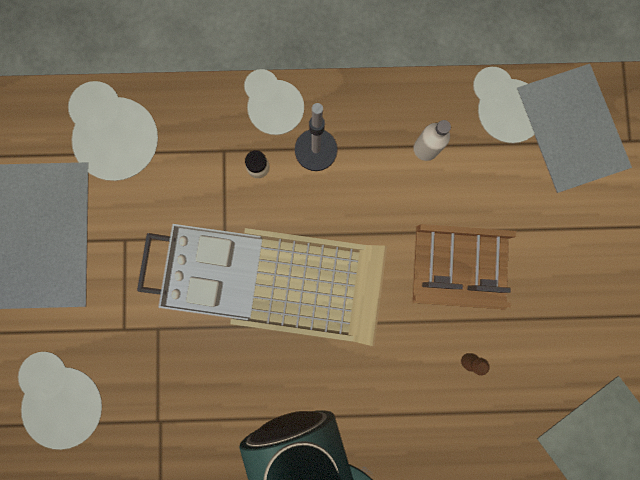

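The scene view shows the station centred near (320,225), the pan with both stones on its right, the jig near (195,330), and the bystanders clear of all of it. The top view shows the handle bar at column 144, rows 235–292, and the jig at (460,268) with its stop towards the robot.

```bash
cat >> h.py <<'E'
def line(P):
    c=P[:,:2].mean(0);d=np.linalg.svd(P[:,:2]-c,full_matrices=False)[2][0];return c,d,np.ptp((P[:,:2]-c)@d)
E
python3 - <<'E'
from h import *
for n in["scene","top"]:
    s=dict(np.load(f"/tmp/{n}0.npz"));C=cloud(s).reshape(-1,3);C=C[s["z_map"].ravel()>0]
    def sel(c,r,z0,z1):return C[(np.hypot(C[:,0]-c[0],C[:,1]-c[1])<r)&(C[:,2]>z0)&(C[:,2]<z1)]
    H=sel((.53,.322),.065,.1,.125);H=H[(H[:,1]-.322-(H[:,0]-.53)*-.146>-.008)]
    for nm,P in[("handle",H),("jawL",sel((.46,-.242),.042,.066,.08)),("jawR",sel((.46,-.332),.042,.066,.08)),("back",sel((.575,-.295),.1,.042,.05)),("sideboards+",sel((.56,.0),.12,.073,.083)),]:
        c,d,L=line(P);d=d*np.sign(d[0] if nm=='handle' else d[1]);print(n,nm,len(P),np.round(c,4),np.round(d,3),round(L,3),"z",np.round(np.median(P[:,2]),3),np.round(P[:,:2].min(0),3),np.round(P[:,:2].max(0),3))
    T=sel((.5,-.29),.13,.028,.036);T=T[T[:,0]<.47];print("stop",len(T),line(T))
r=R.from_rotvec(ctrl.read_state()["tcp_rot"]);print(np.round(r.as_matrix(),3))
E
```

```text
scene handle 207 [0.5293 0.3197] [ 0.988 -0.155] 0.11 z 0.114 [0.474 0.308] [0.583 0.333]
scene jawL 226 [ 0.4727 -0.2435] [0.09  0.996] 0.066 z 0.072 [ 0.464 -0.276] [ 0.48 -0.21]
scene jawR 251 [ 0.4636 -0.3346] [0.089 0.996] 0.066 z 0.072 [ 0.456 -0.367] [ 0.471 -0.301]
scene back 862 [ 0.5748 -0.3006] [0.059 0.998] 0.19 z 0.047 [ 0.48  -0.394] [ 0.596 -0.205]
scene sideboards+ 778 [0.5584 0.0082] [0.208 0.978] 0.219 z 0.08 [ 0.466 -0.099] [0.589 0.119]
stop 197 (array([ 0.44463344, -0.31272464]), array([-0.04097574, -0.99916014]), np.float64(0.19029502382718988))
top handle 351 [0.5305 0.3212] [ 0.987 -0.158] 0.11 z 0.112 [0.476 0.308] [0.585 0.334]
top jawL 178 [ 0.4744 -0.2416] [0.098 0.995] 0.065 z 0.071 [ 0.468 -0.274] [ 0.481 -0.209]
top jawR 180 [ 0.4653 -0.3332] [0.102 0.995] 0.066 z 0.071 [ 0.458 -0.366] [ 0.473 -0.3  ]
top back 639 [ 0.5738 -0.297 ] [0.054 0.999] 0.189 z 0.046 [ 0.478 -0.393] [ 0.597 -0.204]
top sideboards+ 894 [ 0.5517 -0.0029] [0.289 0.957] 0.222 z 0.079 [ 0.464 -0.095] [0.589 0.12 ]
stop 480 (array([ 0.44258925, -0.2862863 ]), array([0.09358571, 0.99561123]), np.float64(0.189306143101879))
[[-0.     0.298 -0.955]
 [-0.    -0.955 -0.298]
 [-1.    -0.     0.   ]]
```

Call:
move_arm(
  rows=[
    [[0.66,0,0],[0,0,-0.46],0],
    [[0.66,0,0],[0,0,-0.46],0],
    [[0.66,0,0],[0,0,-0.46],0],
    [[0.66,0,0],[0,0,-0.46],0],
    [[0.66,0,0],[0,0,-0.46],0],
    [[0.66,0,0],[0,0,-0.46],0],
    [[0.66,0,0],[0,0,-0.46],0],
    [[0.66,0,0],[0,0,-0.46],0],
  ],
  newtons=20,
)

```text
time_s: 2.65
tool_pos: [0.3835, -0.6258, 0.2533]
tcp_rot: [-2.138, 0.171, 2.138]
wrist_force: [0.1, 0.2, 0.3]
width: 0.0853
```

Call:
move_arm(
  rows=[
    [[0,0,0],[0,-1,0],0],
    [[0,0,0],[0,-1,0],0],
    [[0,0,0],[0,-1,0],0],
    [[0,0,0],[0,-1,0],0],
    [[0,0,0],[0,-1,0],0],
    [[0,0,0],[0,-1,0],0],
    [[0,0,0],[0,-1,0],0],
    [[0,0,0],[0,-1,0],0],
  ],
)

```text
time_s: 3.65
tool_pos: [0.4456, -0.2293, 0.2535]
tcp_rot: [-2.14, 0.17, 2.139]
wrist_force: [1.2, 0.2, 1.3]
width: 0.0854
```

Call:
move_arm(
  rows=[
    [[0,0,0],[0,-1,0],0],
    [[0,0,0],[0,-1,0],0],
    [[0,0,0],[0,-1,0],0],
    [[0,0,0],[0,-1,0],0],
    [[0,0,0],[0,-1,0],0],
    [[0,0,0],[0,-1,0],0],
    [[0,0,0],[0,-1,0],0],
    [[0,0,0],[0,-1,0],0],
  ],
)

```text
time_s: 4.65
tool_pos: [0.5086, 0.1659, 0.2536]
tcp_rot: [-2.14, 0.169, 2.139]
wrist_force: [0.5, -0.8, -0.1]
width: 0.0856
```

```bash
cat >> h.py <<'E'
SO=np.array([.484,.029,0]);SR=R.from_euler('z',-9,degrees=True)
JO=np.array([.4965,-.291,0]);JR=R.from_euler('z',-5.5,degrees=True)
def go(tgt,yang=None):
    """yang: desired world direction angle (deg, mod 180) of tool y. prints turn about x, shift units in CURRENT and TURNED axes"""
    st=ctrl.read_state();M=R.from_rotvec(st["tcp_rot"]);m=M.as_matrix()
    y=m[:,1];a=np.degrees(np.arctan2(y[1],y[0]));d=0 if yang is None else (yang-a+90)%180-90
    m2=R.from_euler('z',d,degrees=True).as_matrix()@m;D=np.array(tgt)-st["tool_pos"]
    print("t",round(st["time_s"],2),"pos",np.round(st["tool_pos"],4),"down",np.round(m[:,0],3),"yang",round(a,1),"w",round(float(st["width"]),4),"F",np.round(st["wrist_force"],1),"q6",round(st["joint_pos"][5],2))
    print("turn x units",round(-d/5,2),"shift now",np.round(m.T@D/.05,2),"shift turned",np.round(m2.T@D/.05,2))
E
python3 - <<'E'
from h import *
go([.530,.3205,.2],81);go([.530,.3205,.111],81)
E
```

```text
t 4.65 pos [0.5086 0.1659 0.2536] down [ 0.001  0.    -1.   ] yang -99.0 w 0.0856 F [ 0.5 -0.8 -0.1] q6 2.0
turn x units -0.01 shift now [ 1.07 -3.12  0.06] shift turned [ 1.07 -3.12  0.06]
t 4.65 pos [0.5086 0.1659 0.2536] down [ 0.001  0.    -1.   ] yang -99.0 w 0.0856 F [ 0.5 -0.8 -0.1] q6 2.0
turn x units -0.01 shift now [ 2.85 -3.12  0.06] shift turned [ 2.85 -3.12  0.06]
```

Call:
move_arm(
  rows=[
    [[0,0,0],[0,-0.8,0],0.65],
    [[0,0,0],[0,-0.8,0],0.65],
    [[0,0,0],[0,-0.8,0],0.65],
    [[0,0,0],[0,-0.72,0.06],0.65],
    [[0,0,0],[0.5,0,0],0.65],
    [[0,0,0],[0.57,0,0],0.65],
    [[0,0,0],[0,0,0],0.65],
  ],
)

```text
time_s: 5.52
tool_pos: [0.5294, 0.3184, 0.1978]
tcp_rot: [-2.137, 0.171, 2.143]
wrist_force: [0.6, 0.3, 0.2]
width: 0.0295
```

```bash
python3 - <<'E'
from h import *
go([.530,.3205,.111],81)
s=ctrl.snapshot("scene");cv2.imwrite("pics/s1.png",cv2.resize(s["image"][60:300,240:560],(800,600)))
C=cloud(s)
E
```

```text
t 5.53 pos [0.5294 0.3184 0.1978] down [-0.003 -0.002 -1.   ] yang -99.0 w 0.0295 F [0.6 0.3 0.2] q6 2.23
turn x units -0.01 shift now [ 1.74 -0.05 -0.01] shift turned [ 1.74 -0.05 -0.01]
```

View pics/s1.png

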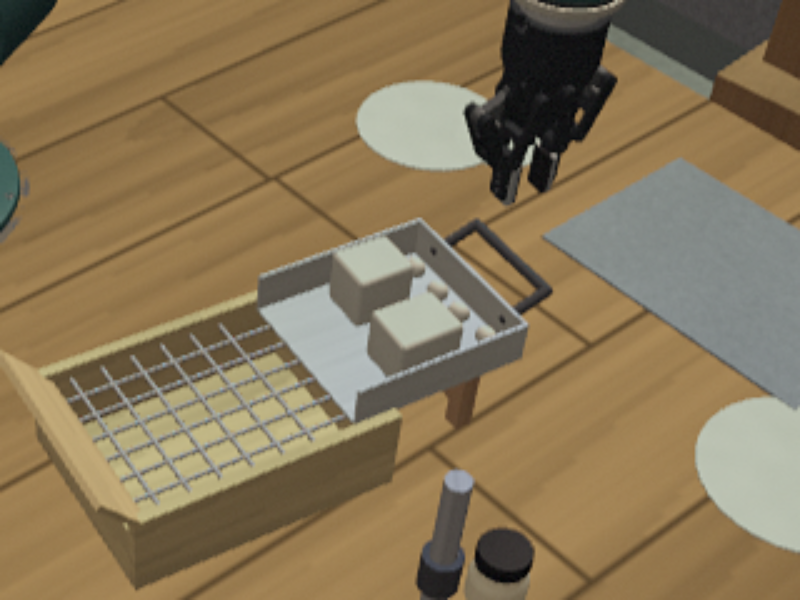

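The crop shows the half-closed gripper hovering above the handle bar (at about 515,255), lined up across it. Next I descend and grip.

Call:
move_arm(
  rows=[
    [[0,0,0],[0.6,-0.05,0],0.65],
    [[0,0,0],[0.6,0,0],0.65],
    [[0,0,0],[0.54,0,0],0.65],
    [[0,0,0],[0,0,0],0.65],
    [[0,0,0],[0,0,0],1],
    [[0,0,0],[0,0,0],1],
    [[0,0,0],[0,0,0],1],
    [[0,0,0],[0,0,0],1],
  ],
  newtons=25,
)

```text
time_s: 6.58
tool_pos: [0.5313, 0.3215, 0.1151]
tcp_rot: [-2.141, 0.168, 2.136]
wrist_force: [0.3, -1.6, 8.4]
width: 0.0088
```

```bash
python3 - <<'E'
from h import *
go([.530,.3205,.111],81)
# arc plan: tip angle -> shifts (up, inward) units per step
st=ctrl.read_state();r=np.hypot(.205,.034);a0=np.arctan2(.034,.205)
th=np.array([0,.15,.3,.45,.55,.65,.75,.85,.95,1.05,1.12])
y=r*np.cos(a0+th);z=r*np.sin(a0+th)
for i in range(1,len(th)):print(th[i],"x(down)",round(-(z[i]-z[i-1])/.05,2),"y(tool,+ = inward)",round(-(y[i]-y[i-1])/.05,2))
E
```

```text
t 6.58 pos [0.5313 0.3215 0.1151] down [ 0.003  0.001 -1.   ] yang -99.1 w 0.0088 F [ 0.3 -1.6  8.4] q6 2.23
turn x units -0.01 shift now [0.08 0.02 0.02] shift turned [0.08 0.02 0.02]
0.15 x(down) -0.61 y(tool,+ = inward) 0.15
0.3 x(down) -0.58 y(tool,+ = inward) 0.24
0.45 x(down) -0.53 y(tool,+ = inward) 0.32
0.55 x(down) -0.33 y(tool,+ = inward) 0.26
0.65 x(down) -0.3 y(tool,+ = inward) 0.29
0.75 x(down) -0.27 y(tool,+ = inward) 0.32
0.85 x(down) -0.24 y(tool,+ = inward) 0.34
0.95 x(down) -0.2 y(tool,+ = inward) 0.36
1.05 x(down) -0.16 y(tool,+ = inward) 0.38
1.12 x(down) -0.09 y(tool,+ = inward) 0.28
```

Call:
move_arm(
  rows=[
    [[0,0,0],[-0.3,0.06,0],1],
    [[0,0,0],[-0.31,0.09,0],1],
    [[0,0,0],[-0.29,0.11,0],1],
    [[0,0,0],[-0.29,0.13,0],1],
    [[0,0,0],[-0.27,0.15,0],1],
    [[0,0,0],[-0.26,0.17,0],1],
    [[0,0,0],[0,0,0],1],
  ],
)

```text
time_s: 7.45
tool_pos: [0.5256, 0.2872, 0.2021]
tcp_rot: [-2.141, 0.164, 2.133]
wrist_force: [2.1, 12.7, 4.0]
width: 0.0093
```

```bash
cat > st.py <<'E'
from h import *
st=ctrl.read_state();M=R.from_rotvec(st["tcp_rot"]).as_matrix();g=st["tool_pos"]+.003*M[:,0]
p=SR.inv().apply(g-SO);print("grasp in station",np.round(p,4),"tip angle est",round(np.arctan2(p[2]-.074,p[1]-.09)-np.arctan2(.034,.205),3),"r",round(np.hypot(p[2]-.074,p[1]-.09),4),"F",np.round(st["wrist_force"],1),"w",round(float(st["width"]),4),"t",st["time_s"])
E
python3 st.py
```

```text
grasp in station [0.0007 0.2615 0.1991] tip angle est 0.466 r 0.2123 F [ 2.1 12.7  4. ] w 0.0093 t 7.45
```

Call:
move_arm(
  rows=[
    [[0,0,0],[-0.33,0.2,0],1],
    [[0,0,0],[-0.15,0.13,0],1],
    [[0,0,0],[-0.15,0.14,0],1],
    [[0,0,0],[-0.14,0.16,0],1],
    [[0,0,0],[-0.13,0.16,0],1],
    [[0,0,0],[0,0,0],1],
  ],
)

```text
time_s: 8.2
tool_pos: [0.519, 0.2477, 0.2462]
tcp_rot: [-2.14, 0.165, 2.135]
wrist_force: [0.8, 9.6, 7.8]
width: 0.0086
```

```bash
python3 st.py; python3 - <<'E'
from h import *
s=ctrl.snapshot("scene")
for m in ctrl.mark_of(s,"stone")[:3]:
    r,c=m["position"];P=pix2world(s,c*640,r*480);print("stone",round(m["p"],2),np.round(SR.inv().apply(P-SO),3))
E
```

```text
grasp in station [0.0004 0.2215 0.2432] tip angle est 0.746 r 0.2143 F [0.8 9.6 7.8] w 0.0086 t 8.2
stone 0.75 [-0.029  0.06   0.125]
stone 0.56 [0.055 0.062 0.13 ]
```

Call:
move_arm(
  rows=[
    [[0,0,0],[-0.13,0.16,0],1],
    [[0,0,0],[-0.12,0.17,0],1],
    [[0,0,0],[-0.12,0.17,0],1],
    [[0,0,0],[-0.1,0.18,0],1],
    [[0,0,0],[-0.1,0.18,0],1],
    [[0,0,0],[-0.08,0.19,0],1],
    [[0,0,0],[-0.08,0.19,0],1],
    [[0,0,0],[0,0,0],1],
  ],
)

```text
time_s: 9.3
tool_pos: [0.5089, 0.1857, 0.2816]
tcp_rot: [-2.14, 0.168, 2.137]
wrist_force: [-3.2, 4.6, 8.9]
width: 0.0088
```

```bash
python3 st.py; python3 - <<'E'
from h import *
for n in["scene","top"]:
  s=ctrl.snapshot(n);cv2.imwrite(f"pics/{n}2.png",s["image"])
  for t in["stone","pebble"]:
   for m in ctrl.mark_of(s,t)[:5]:
    r,c=m["position"];P=pix2world(s,c*640,r*480);print(n,t,round(m["p"],2),int(c*640),int(r*480),np.round(SR.inv().apply(P-SO),3))
cv2.imwrite("pics/c2.png",np.hstack([cv2.resize(cv2.imread("pics/scene2.png")[100:320,230:500],(400,326)),cv2.resize(cv2.imread("pics/top2.png")[200:380,140:400],(400,326))]))
E
```

```text
grasp in station [1.000e-04 1.587e-01 2.786e-01] tip angle est 1.083 r 0.2158 F [-3.2  4.6  8.9] w 0.0088 t 9.3
scene stone 0.9 356 211 [0.053 0.041 0.129]
scene stone 0.79 334 188 [-0.029  0.041  0.124]
scene pebble 0.5 351 235 [0.057 0.031 0.073]
scene pebble 0.46 322 223 [-0.051  0.028  0.011]
top stone 0.61 275 262 [0.031 0.056 0.127]
top stone 0.33 305 286 [-0.005 -0.002  0.006]
top pebble 0.56 266 242 [0.073 0.086 0.022]
top pebble 0.52 254 302 [-0.049  0.095  0.008]
top pebble 0.4 263 255 [0.047 0.09  0.02 ]
top pebble 0.23 272 259 [0.036 0.061 0.127]
```

View pics/c2.png

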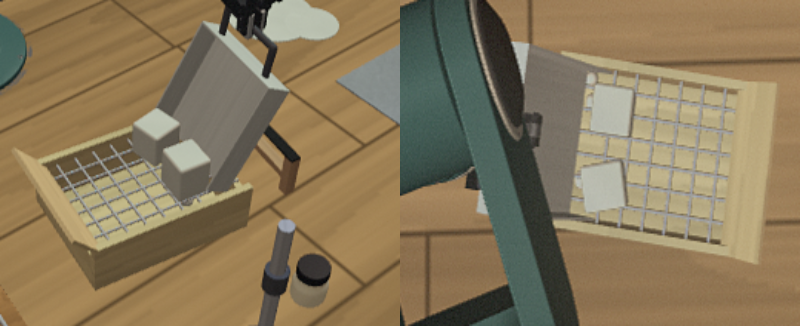

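The pan is up at about 1.08 rad, and both stones stand on the bars near station y ≈ 40 mm. I reverse the arc to lower the pan.

Call:
move_arm(
  rows=[
    [[0,0,0],[0,0,0],1],
    [[0,0,0],[0.08,-0.19,0],1],
    [[0,0,0],[0.18,-0.37,0],1],
    [[0,0,0],[0.2,-0.36,0],1],
    [[0,0,0],[0.24,-0.34,0],1],
    [[0,0,0],[0.27,-0.32,0],1],
    [[0,0,0],[0.3,-0.29,0],1],
    [[0,0,0],[0,0,0],1],
  ],
)

```text
time_s: 10.6
tool_pos: [0.5239, 0.2792, 0.2146]
tcp_rot: [-2.139, 0.17, 2.141]
wrist_force: [5.4, -1.4, -2.1]
width: 0.0085
```

```bash
python3 st.py
```

```text
grasp in station [0.0003 0.2533 0.2116] tip angle est 0.536 r 0.2136 F [ 5.4 -1.4 -2.1] w 0.0085 t 10.6
```

Call:
move_arm(
  rows=[
    [[0,0,0],[0.33,-0.26,0],1],
    [[0,0,0],[0.35,-0.21,0],1],
    [[0,0,0],[0.38,-0.19,0],1],
    [[0,0,0],[0.4,-0.14,0],1],
    [[0,0,0],[0.4,-0.08,0],1],
    [[0,0,0],[0.1,-0.02,0],1],
    [[0,0,0],[0,0,0],1],
  ],
)

```text
time_s: 11.48
tool_pos: [0.5307, 0.3218, 0.1193]
tcp_rot: [-2.139, 0.173, 2.141]
wrist_force: [-6.8, -14.8, 18.0]
width: 0.0085
```

```bash
python3 st.py
```

```text
grasp in station [0.0003 0.2965 0.1163] tip angle est 0.038 r 0.2108 F [ -6.8 -14.8  18. ] w 0.0085 t 11.475
```

Resting on its support (18 N up). I release with a partial opening so the fingers clear the end wall, then rise.

Call:
move_arm(
  rows=[
    [[0,0,0],[0,0,0],0.65],
    [[0,0,0],[0,0,0],0.65],
    [[0,0,0],[0,0,0],0.65],
    [[0,0,0],[-0.8,0,0],0.65],
    [[0,0,0],[-1,0,0],0.65],
    [[0,0,0],[-0.6,0,0],0],
    [[0,0,0],[0,-0.3,0.8],0],
    [[0,0,0],[0,-0.3,0.8],0],
  ],
)

```text
time_s: 12.48
tool_pos: [0.4557, 0.3653, 0.2389]
tcp_rot: [-2.139, 0.17, 2.138]
wrist_force: [0.1, 0.9, 0.2]
width: 0.0823
```

```bash
cat > look.py <<'E'
from h import *
import sys
tag=sys.argv[1];ims=[]
for n in["scene","top"]:
  s=ctrl.snapshot(n);C=cloud(s);ok=s["z_map"]>0
  np.savez(f"/tmp/{n}{tag}.npz",**{k:s[k] for k in["z_map","K","view","image"]})
  for t in["stone","pebble"]:
   for m in ctrl.cut_out(s,t)[:6]:
    px=m["pixels"]&ok
    if px.sum()<5: continue
    P=SR.inv().apply(C[px]-SO);md=np.median(P,0)
    out=f"{n} {t} p{m['p']:.2f} med {np.round(md,3)} n{px.sum()}"
    if t=="stone":
        zt=np.percentile(P[:,2],95);T=P[P[:,2]>zt-.006];W=C[px][P[:,2]>zt-.006]
        (cx,cy),(w,h),a=cv2.minAreaRect((W[:,:2]*1000).astype(np.float32))
        out+=f" top {zt:.3f} rect world c ({cx/1000:.4f},{cy/1000:.4f}) size {w:.0f}x{h:.0f} angle {a:.1f}"
    print(out)
  ims.append(s["image"])
a=cv2.resize(ims[0][100:320,230:500],(400,326));b=cv2.resize(ims[1][200:380,140:400],(400,326))
cv2.imwrite(f"pics/c{tag}.png",np.hstack([a,b]))
E
python3 look.py 3; python3 st.py
```

```text
scene stone p0.90 med [-0.034  0.04   0.118] n789 top 0.125 rect world c (0.4501,0.0867) size 47x52 angle 8.9
scene stone p0.85 med [0.046 0.043 0.117] n1075 top 0.131 rect world c (0.5245,0.0746) size 49x53 angle 79.8
top stone p0.71 med [0.035 0.051 0.127] n814 top 0.129 rect world c (0.5276,0.0751) size 48x49 angle 81.0
top stone p0.68 med [ 0.04  -0.356  0.068] n305 top 0.073 rect world c (0.4654,-0.3327) size 63x10 angle 84.2
top stone p0.65 med [-0.041  0.051  0.121] n712 top 0.124 rect world c (0.4516,0.0869) size 47x49 angle 6.4
top stone p0.23 med [0.224 0.126 0.059] n527 top 0.063 rect world c (0.7313,0.1193) size 41x42 angle 70.3
top pebble p0.42 med [0.073 0.091 0.021] n31
grasp in station [-0.0792  0.3273  0.2356] tip angle est 0.434 r 0.2871 F [ 0.3 -0.8  0.3] w 0.0854 t 12.775
```

View pics/c3.png

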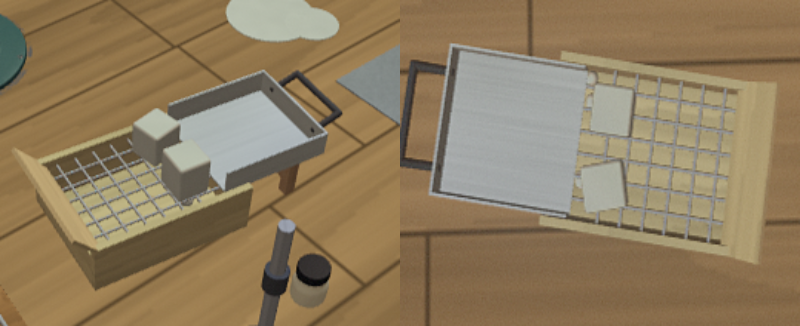

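The image shows the pan level and empty. Both stones stand on end on the bars: stone_a (60 mm tall) at world (0.527, 0.075) and stone_b at (0.451, 0.087). At most one or two pebbles are still near the lip.

```bash
python3 - <<'E'
from h import *
go([.527,.075,.22],81)
E
```

```text
t 12.78 pos [0.457  0.3646 0.2386] down [-0. -0. -1.] yang -99.1 w 0.0854 F [ 0.3 -0.8  0.3] q6 2.36
turn x units -0.01 shift now [ 0.37  5.5  -2.3 ] shift turned [ 0.37  5.5  -2.29]
```

Call:
move_arm(
  rows=[
    [[0,0,0],[0,0.9,-0.38],0.2],
    [[0,0,0],[0,0.92,-0.38],0.2],
    [[0,0,0],[0,0.92,-0.38],0.2],
    [[0,0,0],[0,0.92,-0.38],0.2],
    [[0,0,0],[0,0.92,-0.38],0.2],
    [[0,0,0],[0,0.92,-0.39],0.2],
    [[0,0,0],[0.8,0,0],0.2],
    [[0,0,0],[0,0,0],0.2],
  ],
  newtons=50,
)

```text
time_s: 13.78
tool_pos: [0.5257, 0.0741, 0.1962]
tcp_rot: [-2.133, 0.172, 2.143]
wrist_force: [0.7, 0.3, 0.6]
width: 0.0684
```

```bash
python3 - <<'E'
from h import *
go([.527,.075,.104],81)
E
```

```text
t 13.78 pos [0.5257 0.0741 0.1962] down [-0.005 -0.    -1.   ] yang -99.2 w 0.0684 F [0.7 0.3 0.6] q6 1.82
turn x units -0.03 shift now [ 1.84 -0.02 -0.03] shift turned [ 1.84 -0.02 -0.03]
```

Call:
move_arm(
  rows=[
    [[0,0,0],[0.6,-0.02,-0.02],0.2],
    [[0,0,0],[0.6,0,0],0.2],
    [[0,0,0],[0.6,0,0],0.2],
    [[0,0,0],[0,0,0],0.2],
    [[0,0,0],[0,0,0],1],
    [[0,0,0],[0,0,0],1],
    [[0,0,0],[0,0,0],1],
  ],
)

```text
time_s: 14.65
tool_pos: [0.5284, 0.0762, 0.1111]
tcp_rot: [-2.142, 0.169, 2.136]
wrist_force: [-0.8, 0.1, 7.8]
width: 0.0467
```

Call:
move_arm(
  rows=[
    [[0,0,0],[-0.4,0,0],1],
    [[0,0,0],[-0.8,0,0],1],
    [[0,0,0],[-0.8,0,0],1],
    [[0,0,0],[0,0,0],1],
  ],
)

```text
time_s: 15.15
tool_pos: [0.5286, 0.0762, 0.2138]
tcp_rot: [-2.145, 0.168, 2.132]
wrist_force: [-0.8, -0.3, -2.2]
width: 0.0473
```

```bash
python3 - <<'E'
from h import *
go(JO+JR.apply([-.052,.048,.187]),84.5)
E
```

```text
t 15.15 pos [0.5286 0.0762 0.2138] down [ 0.006  0.001 -1.   ] yang -99.0 w 0.0473 F [-0.8 -0.3 -2.2] q6 1.82
turn x units -0.71 shift now [0.52 6.46 0.58] shift turned [0.52 6.41 0.98]
```

Stone_a is held. I carry it to above the stop of the left place.

Call:
move_arm(
  rows=[
    [[-0.35,0,0],[0,0.4,0],1],
    [[-0.36,0,0],[0,0.8,0],1],
    [[0,0,0],[0,0.9,0.2],1],
    [[0,0,0],[0,0.9,0.3],1],
    [[0,0,0],[0,0.9,0.3],1],
    [[0,0,0],[0,0.9,0.3],1],
    [[0,0,0],[0,0.9,0.1],1],
    [[0,0,0],[0,0.6,0],1],
  ],
)

```text
time_s: 16.15
tool_pos: [0.4341, -0.233, 0.2089]
tcp_rot: [-2.171, 0.106, 2.172]
wrist_force: [-0.0, -0.7, -1.9]
width: 0.0466
```

```bash
python3 - <<'E'
from h import *
go(JO+JR.apply([-.066,.048,.084]),84.5)
E
```

```text
t 16.15 pos [ 0.4341 -0.233   0.2089] down [-0. -0. -1.] yang -95.6 w 0.0466 F [-0.  -0.7 -1.9] q6 1.12
turn x units -0.01 shift now [ 2.5   0.08 -0.03] shift turned [ 2.5   0.08 -0.03]
```

Call:
move_arm(
  rows=[
    [[0,0,0],[0.7,0.08,0],1],
    [[0,0,0],[0.8,0,0],1],
    [[0,0,0],[0.7,0,0],1],
    [[0,0,0],[0.28,0,0],1],
    [[0,0,0],[0,0,0],1],
  ],
)

```text
time_s: 16.77
tool_pos: [0.4345, -0.2352, 0.0847]
tcp_rot: [-2.171, 0.104, 2.173]
wrist_force: [-0.3, 0.1, -0.8]
width: 0.0473
```

```bash
python3 - <<'E'
from h import *
go(JO+JR.apply([-.019,.048,.084]),84.5)
s=ctrl.snapshot("scene");cv2.imwrite("pics/s4.png",cv2.resize(s["image"][200:400,100:340],(720,600)))
E
```

```text
t 16.77 pos [ 0.4345 -0.2352  0.0847] down [-0.001  0.001 -1.   ] yang -95.5 w 0.0473 F [-0.3  0.1 -0.8] q6 1.12
turn x units 0.0 shift now [ 0.01  0.03 -0.96] shift turned [ 0.01  0.03 -0.96]
```

View pics/s4.png

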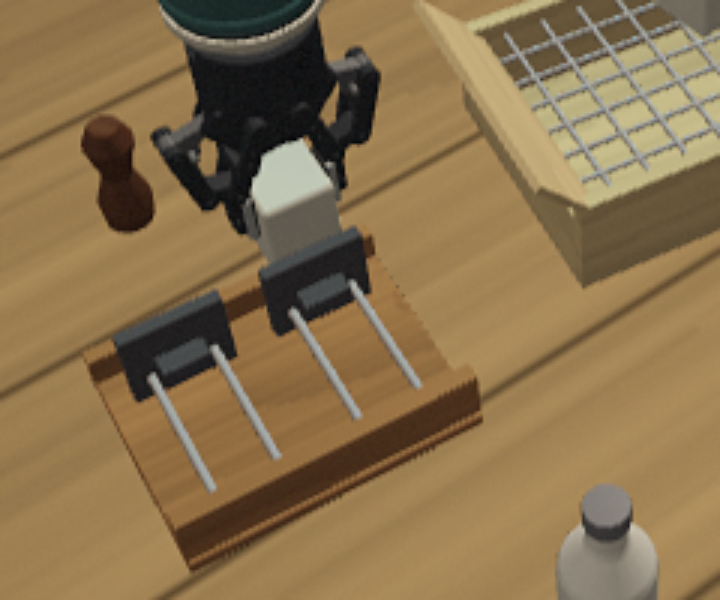

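The crop shows stone_a held just behind the left jaw, above the stop, with the awl well clear. I push the jaw back slowly.

Call:
move_arm(
  rows=[
    [[0,0,0],[0,0,-0.2],1],
    [[0,0,0],[0,0,-0.2],1],
    [[0,0,0],[0,0,-0.2],1],
    [[0,0,0],[0,0,-0.2],1],
    [[0,0,0],[0,0,-0.17],1],
    [[0,0,0],[0,0,0],1],
    [[0,0,0],[0,0,0],1],
  ],
)

```text
time_s: 17.7
tool_pos: [0.4831, -0.2401, 0.0849]
tcp_rot: [-2.172, 0.104, 2.173]
wrist_force: [-6.4, -0.2, 1.6]
width: 0.0474
```

```bash
python3 - <<'E'
from h import *
go(JO+JR.apply([-.019,.048,.054]),84.5)
s=ctrl.snapshot("scene");C=cloud(s)
for m in ctrl.cut_out(s,"stone")[:4]:
    P=JR.inv().apply(C[m["pixels"]]-JO)
    print(round(m["p"],2),np.round(np.percentile(P,[2,50,98],axis=0),3).tolist())
# jaw top points
P=JR.inv().apply(C.reshape(-1,3)-JO);q=P[(abs(P[:,1]-.046)<.03)&(abs(P[:,2]-.071)<.004)&(abs(P[:,0])<.06)]
print("jaw/top x",np.round(np.percentile(q[:,0],[2,50,98]),3))
E
```

```text
t 17.7 pos [ 0.4831 -0.2401  0.0849] down [-0.001 -0.    -1.   ] yang -95.5 w 0.0474 F [-6.4 -0.2  1.6] q6 1.16
turn x units 0.0 shift now [0.62 0.03 0.02] shift turned [0.62 0.03 0.02]
0.7 [[-0.137, 0.18, 0.005], [-0.036, 0.369, 0.073], [0.051, 0.595, 0.116]]
0.62 [[-0.107, 0.343, 0.072], [-0.072, 0.362, 0.112], [-0.057, 0.396, 0.126]]
0.58 [[-0.038, 0.026, 0.072], [-0.005, 0.05, 0.101], [0.005, 0.072, 0.106]]
0.33 [[-0.116, 0.409, 0.072], [-0.041, 0.504, 0.079], [0.047, 0.612, 0.115]]
jaw/top x [-0.01   0.009  0.014]
```

Call:
move_arm(
  rows=[
    [[0,0,0],[0.1,0,-0.04],1],
    [[0,0,0],[0.15,0,0],1],
    [[0,0,0],[0.15,0,0],1],
    [[0,0,0],[0.14,0,0],1],
    [[0,0,0],[0.06,0,0],1],
    [[0,0,0],[0,0,0],1],
  ],
)

```text
time_s: 18.55
tool_pos: [0.4848, -0.2401, 0.0544]
tcp_rot: [-2.171, 0.104, 2.174]
wrist_force: [-5.9, -0.3, -3.0]
width: 0.0475
```

```bash
cat > jig.py <<'E'
from h import *
import sys
z=float(sys.argv[1]);y=float(sys.argv[2])
go(JO+JR.apply([-.019,y,z]),84.5)
for n in ["scene","top"]:
  s=ctrl.snapshot(n);C=cloud(s)
  for m in ctrl.cut_out(s,"stone")[:5]:
    P=JR.inv().apply(C[m["pixels"]]-JO)
    if abs(np.median(P[:,1]))<.1: print(n,round(m["p"],2),m["pixels"].sum(),np.round(np.percentile(P,[2,50,98],axis=0),3).tolist())
E
python3 jig.py .054 .048
```

```text
t 18.55 pos [ 0.4848 -0.2401  0.0544] down [-0.001  0.    -1.   ] yang -95.5 w 0.0475 F [-5.9 -0.3 -3. ] q6 1.16
turn x units 0.0 shift now [0.01 0.03 0.05] shift turned [0.01 0.03 0.05]
scene 0.59 424 [[-0.037, 0.028, 0.068], [-0.014, 0.053, 0.072], [0.004, 0.073, 0.076]]
```

Call:
move_arm(
  rows=[
    [[0,0,0],[0.04,0,0],1],
    [[0,0,0],[0.03,0,0],1],
    [[0,0,0],[0,0,0],1],
  ],
)

```text
time_s: 19.12
tool_pos: [0.4849, -0.2402, 0.0542]
tcp_rot: [-2.171, 0.104, 2.173]
wrist_force: [-29.0, 11.3, 39.2]
width: 0.0477
```

Firm contact with the base. I ease off and release.

Call:
move_arm(
  rows=[
    [[0,0,0],[-0.06,0,0],1],
    [[0,0,0],[0,0,0],1],
    [[0,0,0],[0,0,0],0.25],
    [[0,0,0],[0,0,0],0.25],
    [[0,0,0],[0,0,0],0.25],
    [[0,0,0],[-0.4,0,0],0.25],
    [[0,0,0],[-0.8,0,0],0.25],
    [[0,0,0],[-1,0,0],0.2],
  ],
)

```text
time_s: 20.12
tool_pos: [0.4847, -0.24, 0.1664]
tcp_rot: [-2.172, 0.104, 2.172]
wrist_force: [0.2, 0.1, -0.0]
width: 0.0679
```

Call:
move_arm(
  rows=[
    [[0,0,0],[-1,0,0],0.2],
    [[0,0,0],[0,-1,0],0.2],
    [[0,0,0],[0,-1,0],0.2],
    [[0,0,0],[0,-1,0],0.2],
    [[0,0,0],[0,-1,0.2],0.2],
  ],
)

```text
time_s: 20.75
tool_pos: [0.4942, -0.0386, 0.2159]
tcp_rot: [-2.174, 0.104, 2.171]
wrist_force: [0.6, -0.0, 0.6]
width: 0.0683
```

```bash
python3 jig.py .2 .048; python3 look.py 5; python3 - <<'E'
import cv2,numpy as np
a=np.load("/tmp/scene5.npz")["image"]
b=np.load("/tmp/top5.npz")["image"]
cv2.imwrite("pics/v5.png",np.hstack([cv2.resize(a[200:400,100:310],(400,380)),cv2.resize(b[200:340,380:530],(400,380))]))
from h import *
go([.4514,.0869,.2],96.5)
E
```

```text
t 20.75 pos [ 0.4942 -0.0386  0.2159] down [ 0.001 -0.    -1.   ] yang -95.5 w 0.0683 F [ 0.6 -0.   0.6] q6 1.54
turn x units -0.0 shift now [ 0.32  4.06 -0.15] shift turned [ 0.32  4.06 -0.15]
scene 0.73 621 [[-0.055, 0.026, 0.019], [-0.029, 0.047, 0.071], [-0.003, 0.075, 0.075]]
top 0.59 625 [[-0.049, 0.029, 0.065], [-0.026, 0.051, 0.07], [-0.001, 0.074, 0.074]]
scene stone p0.84 med [-0.031  0.043  0.113] n938 top 0.125 rect world c (0.4607,0.0524) size 54x126 angle 17.8
scene stone p0.79 med [ 0.031 -0.269  0.072] n614 top 0.075 rect world c (0.4742,-0.2424) size 55x53 angle 84.7
top stone p0.73 med [ 0.036 -0.267  0.07 ] n519 top 0.073 rect world c (0.4780,-0.2411) size 40x51 angle 79.2
top stone p0.62 med [-0.042  0.051  0.121] n733 top 0.124 rect world c (0.4510,0.0873) size 47x50 angle 7.1
top stone p0.28 med [ 0.089 -0.335  0.012] n5319 top 0.069 rect world c (0.4832,-0.2952) size 146x29 angle 64.6
top pebble p0.59 med [0.021 0.07  0.021] n38
top pebble p0.41 med [0.047 0.088 0.021] n41
t 21.25 pos [ 0.4942 -0.041   0.2144] down [-0. -0. -1.] yang -95.6 w 0.0686 F [0.1 0.  0.1] q6 1.53
turn x units -2.42 shift now [ 0.29 -2.46  1.1 ] shift turned [ 0.29 -2.64  0.56]
```

View pics/v5.png

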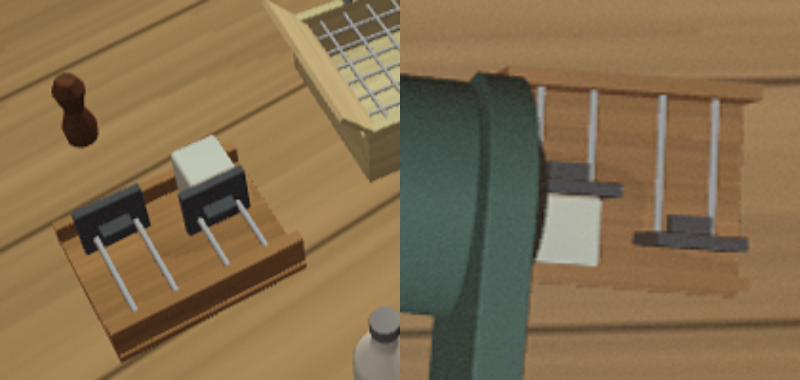

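Stone_a is seated between the stop and the left jaw (x −50…0 mm, top 71 mm). Next is stone_b.

Call:
move_arm(
  rows=[
    [[-0.6,0,0],[0,-0.5,0.1],0.2],
    [[-0.6,0,0],[0,-0.6,0.1],0.2],
    [[-0.6,0,0],[0,-0.6,0.15],0.2],
    [[-0.7,0,0],[0,-0.6,0.2],0.2],
    [[0,0,0],[0,-0.25,0.15],0.2],
    [[0,0,0],[0,0,0],0.2],
  ],
)

```text
time_s: 22.0
tool_pos: [0.4592, 0.0861, 0.2144]
tcp_rot: [2.159, 0.131, -2.158]
wrist_force: [0.4, 0.5, 0.7]
width: 0.0683
```

```bash
python3 - <<'E'
from h import *
go([.4512,.0871,.103],96.8)
E
```

```text
t 22.0 pos [0.4592 0.0861 0.2144] down [ 0. -0. -1.] yang -83.0 w 0.0683 F [0.4 0.5 0.7] q6 1.58
turn x units 0.03 shift now [ 2.23 -0.04  0.16] shift turned [ 2.23 -0.04  0.16]
```

Call:
move_arm(
  rows=[
    [[0,0,0],[0.6,-0.04,0.16],0.2],
    [[0,0,0],[0.6,0,0],0.2],
    [[0,0,0],[0.6,0,0],0.2],
    [[0,0,0],[0.43,0,0],0.2],
    [[0,0,0],[0,0,0],0.2],
    [[0,0,0],[0,0,0],1],
    [[0,0,0],[0,0,0],1],
    [[0,0,0],[0,0,0],1],
  ],
)

```text
time_s: 23.0
tool_pos: [0.4519, 0.0869, 0.104]
tcp_rot: [2.16, 0.131, -2.156]
wrist_force: [0.8, -2.3, 6.4]
width: 0.0493
```

Call:
move_arm(
  rows=[
    [[0,0,0],[-0.4,0,0],1],
    [[0,0,0],[-0.8,0,0],1],
    [[0,0,0],[-0.9,0,0],1],
    [[0,0,0],[0,0,0],1],
  ],
)

```text
time_s: 23.5
tool_pos: [0.4522, 0.0874, 0.2126]
tcp_rot: [2.165, 0.133, -2.152]
wrist_force: [0.5, -0.1, -2.1]
width: 0.0494
```

```bash
python3 - <<'E'
from h import *
go(JO+JR.apply([-.066,-.048,.21]),84.5)
E
```

```text
t 23.5 pos [0.4522 0.0874 0.2126] down [ 0.006  0.001 -1.   ] yang -83.0 w 0.0494 F [ 0.5 -0.1 -2.1] q6 1.58
turn x units 2.5 shift now [0.04 8.27 1.54] shift turned [ 0.05  8.41 -0.29]
```

Call:
move_arm(
  rows=[
    [[0.8,0,0],[0,0.4,0],1],
    [[0.85,0,0],[0,0.8,0],1],
    [[0.85,0,0],[0,1,0],1],
    [[0,0,0],[0,1,0],1],
    [[0,0,0],[0,1,0],1],
    [[0,0,0],[0,1,0],1],
    [[0,0,0],[0,1,0],1],
    [[0,0,0],[0,1,0],1],
  ],
)

```text
time_s: 24.5
tool_pos: [0.43, -0.2729, 0.2077]
tcp_rot: [-2.172, 0.104, 2.172]
wrist_force: [0.8, -0.4, -0.9]
width: 0.0494
```

```bash
python3 - <<'E'
from h import *
go(JO+JR.apply([-.066,-.048,.21]),84.5)
E
```

```text
t 24.5 pos [ 0.43   -0.2729  0.2077] down [-0.  0. -1.] yang -95.5 w 0.0494 F [ 0.8 -0.4 -0.9] q6 1.05
turn x units -0.0 shift now [-0.05  1.19 -0.04] shift turned [-0.05  1.19 -0.04]
```

Call:
move_arm(
  rows=[
    [[0,0,0],[0,0.6,0],1],
    [[0,0,0],[0,0.59,-0.02],1],
    [[0,0,0],[0.6,0,0],1],
    [[0,0,0],[0.7,0,0],1],
    [[0,0,0],[0.7,0,0],1],
    [[0,0,0],[0.57,0,0],1],
    [[0,0,0],[0,0,0],1],
  ],
)

```text
time_s: 25.38
tool_pos: [0.425, -0.3299, 0.0773]
tcp_rot: [-2.167, 0.101, 2.175]
wrist_force: [-0.4, 0.8, -1.2]
width: 0.0495
```

```bash
python3 jig.py .079 -.048
```

```text
t 25.38 pos [ 0.425  -0.3299  0.0773] down [-0.003  0.003 -1.   ] yang -95.5 w 0.0495 F [-0.4  0.8 -1.2] q6 0.96
turn x units 0.0 shift now [-0.04  0.05 -0.97] shift turned [-0.04  0.05 -0.97]
scene 0.93 885 [[-0.087, -0.07, 0.058], [-0.052, -0.045, 0.094], [-0.046, -0.021, 0.099]]
scene 0.74 565 [[-0.049, 0.026, 0.045], [-0.027, 0.046, 0.072], [-0.005, 0.072, 0.075]]
top 0.89 771 [[-0.049, 0.029, 0.021], [-0.025, 0.057, 0.07], [-0.001, 0.075, 0.074]]
top 0.46 92 [[-0.089, -0.035, 0.049], [-0.051, -0.021, 0.084], [-0.045, -0.02, 0.098]]
```

Call:
move_arm(
  rows=[
    [[0,0,0],[0,0.03,-0.2],1],
    [[0,0,0],[0,0,-0.2],1],
    [[0,0,0],[0,0,-0.2],1],
    [[0,0,0],[0,0,-0.2],1],
    [[0,0,0],[0,0,-0.22],1],
    [[0,0,0],[0,0,0],1],
    [[0,0,0],[0,0,0],1],
  ],
)

```text
time_s: 26.45
tool_pos: [0.4767, -0.3373, 0.0792]
tcp_rot: [-2.171, 0.104, 2.173]
wrist_force: [-5.9, -1.9, 1.3]
width: 0.0494
```

```bash
python3 jig.py .047 -.048
```

```text
t 26.45 pos [ 0.4767 -0.3373  0.0792] down [-0.001  0.    -1.   ] yang -95.5 w 0.0494 F [-5.9 -1.9  1.3] q6 1.01
turn x units 0.0 shift now [0.64 0.   0.07] shift turned [0.64 0.   0.07]
scene 0.84 760 [[-0.033, -0.072, 0.073], [-0.004, -0.047, 0.097], [0.006, -0.025, 0.101]]
top 0.9 710 [[-0.049, 0.031, 0.029], [-0.026, 0.058, 0.069], [-0.003, 0.075, 0.074]]
top 0.5 123 [[-0.04, -0.039, 0.047], [-0.03, -0.023, 0.084], [0.007, -0.021, 0.098]]
```

Call:
move_arm(
  rows=[
    [[0,0,0],[0.1,0,0],1],
    [[0,0,0],[0.15,0,0],1],
    [[0,0,0],[0.15,0,0],1],
    [[0,0,0],[0.14,0,0],1],
    [[0,0,0],[0.08,0,0],1],
    [[0,0,0],[0,0,0],1],
    [[0,0,0],[0,0,0],1],
  ],
)

```text
time_s: 27.52
tool_pos: [0.4762, -0.337, 0.0476]
tcp_rot: [-2.17, 0.104, 2.174]
wrist_force: [-6.0, -0.6, -2.9]
width: 0.0495
```

Call:
move_arm(
  rows=[
    [[0,0,0],[0.03,0,0],1],
    [[0,0,0],[0,0,0],1],
  ],
)

```text
time_s: 27.78
tool_pos: [0.4765, -0.3371, 0.0471]
tcp_rot: [-2.171, 0.104, 2.173]
wrist_force: [-9.3, 2.5, 7.6]
width: 0.0495
```

Contact at 7.6 N, so it is on the base. I release and retreat upward, away from the cameras' view.

Call:
move_arm(
  rows=[
    [[0,0,0],[0,0,0],0.25],
    [[0,0,0],[0,0,0],0.25],
    [[0,0,0],[0,0,0],0.25],
    [[0,0,0],[-0.4,0,0],0.25],
    [[0,0,0],[-0.8,0,0],0.25],
    [[0,0,0],[-1,0,0],0.2],
    [[0,0,0],[-1,0,0],0.2],
    [[0,0,0],[0,0,0],0.2],
  ],
)

```text
time_s: 28.78
tool_pos: [0.4776, -0.338, 0.213]
tcp_rot: [-2.181, 0.109, 2.167]
wrist_force: [0.4, -0.2, -0.5]
width: 0.0685
```

Call:
move_arm(
  rows=[
    [[0,0,0],[0,1,0],0.2],
    [[0,0,0],[0,1,0],0.2],
    [[0,0,0],[0,1,0],0.2],
    [[0,0,0],[0,1,0],0.2],
    [[0,0,0],[0,1,0],0.2],
    [[0,0,0],[0,0,0],0.2],
  ],
)

```text
time_s: 29.52
tool_pos: [0.4514, -0.5885, 0.2058]
tcp_rot: [-2.169, 0.106, 2.172]
wrist_force: [-0.1, 0.2, -0.5]
width: 0.0685
```

```bash
python3 jig.py .2 -.048; python3 look.py 6; python3 - <<'E'
import cv2,numpy as np
a=np.load("/tmp/scene6.npz")["image"]
b=np.load("/tmp/top6.npz")["image"]
cv2.imwrite("pics/v6.png",np.hstack([cv2.resize(a[130:400,110:470],(400,300)),cv2.resize(b[200:380,130:530],(400,300))]))
c=cv2.resize(b[220:350,220:370],(400,346),interpolation=cv2.INTER_CUBIC);d=cv2.resize(a[150:300,230:410],(400,346),interpolation=cv2.INTER_CUBIC)
cv2.imwrite("pics/v6.png",np.vstack([cv2.imread("pics/v6.png")[:254],np.hstack([d,c])]))
E
```

```text
t 29.52 pos [ 0.4514 -0.5885  0.2058] down [-0.001  0.001 -1.   ] yang -95.6 w 0.0685 F [-0.1  0.2 -0.5] q6 0.72
turn x units -0.03 shift now [ 0.12 -5.05  0.07] shift turned [ 0.12 -5.05  0.05]
scene 0.85 550 [[-0.05, 0.026, 0.05], [-0.028, 0.048, 0.072], [-0.005, 0.071, 0.075]]
scene 0.85 549 [[-0.052, -0.072, 0.043], [-0.031, -0.049, 0.066], [-0.011, -0.023, 0.069]]
scene 0.16 1820 [[0.243, 0.055, 0.011], [0.269, 0.073, 0.097], [0.283, 0.101, 0.153]]
top 0.98 792 [[-0.049, 0.029, 0.021], [-0.025, 0.057, 0.069], [-0.001, 0.075, 0.074]]
top 0.85 853 [[-0.05, -0.09, 0.012], [-0.026, -0.039, 0.063], [-0.003, -0.021, 0.068]]
scene stone p0.84 med [ 0.034 -0.365  0.066] n555 top 0.068 rect world c (0.4636,-0.3350) size 50x50 angle 85.5
scene stone p0.56 med [ 0.032 -0.268  0.072] n559 top 0.074 rect world c (0.4744,-0.2386) size 48x51 angle 85.7
top stone p0.61 med [ 0.039 -0.354  0.063] n803 top 0.067 rect world c (0.4661,-0.3342) size 50x47 angle 83.8
top stone p0.57 med [ 0.035 -0.259  0.069] n817 top 0.073 rect world c (0.4770,-0.2378) size 48x50 angle 84.4
top pebble p0.58 med [0.047 0.088 0.02 ] n67
top pebble p0.43 med [-0.045  0.089  0.022] n20
top pebble p0.32 med [-0.001  0.185  0.075] n8254
```

View pics/v6.png

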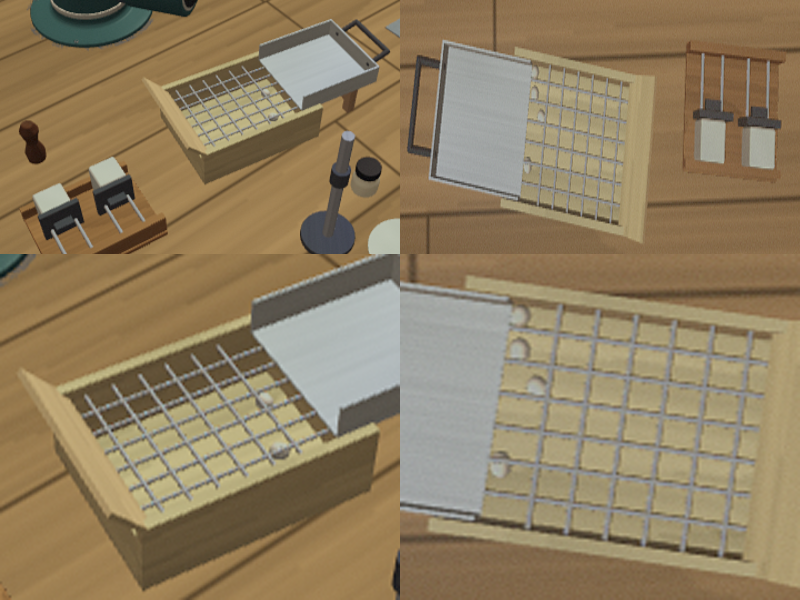

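The image shows both stones gripped behind their jaws, the pan level and empty, and four pebbles below the bars (bottom right crop: (520,315), (518,348), (537,385), (498,465)). I check the pan level once, then hand in.

```bash
python3 - <<'E'
from h import *
s=dict(np.load("/tmp/top6.npz"));P=SR.inv().apply(cloud(s).reshape(-1,3)-SO)
f=P[(abs(P[:,0])<.06)&(P[:,1]>.1)&(P[:,1]<.24)];print("floor slope rad",np.round(np.polyfit(f[:,1],f[:,2],1),4))
ctrl.close_job()
E
```

```text
floor slope rad [0.0025 0.0739]
the job is handed in; nothing more can be done
```

I tipped the pan to about 1.08 rad, so both stones slid onto the bars, and let it back down. Each stone then went into the jig by pushing the jaw back, lowering it to the base and releasing it: stone_a on the left, stone_b on the right. I handed the job in at about 30 s on the robot's clock, with the gripper open and clear of everything; it reports no verdict.

What the last checks showed:
- **Pan:** the floor slopes 0.0025 rad, so it is level, and it is empty.
- **Stones:** both sit about 25 mm from the stop face, near y = +50 and −48 mm in the jig. Their tops are about 71 and 65 mm high, matching stones standing on the base.
- **Jaw force:** I did not measure it on the released stones. While I pushed, the wrist read about 6 N, and each jaw is still pressed back by roughly 31 mm.
- **Pebbles:** four show under the bars in the last picture. I measured heights of about 20 mm for pebbles at four spots, but over several pictures. In the last pair of pictures the network marked only two.
- **Bystanders:** the jar and the awl handle looked unmoved in the last picture. The bottle was outside that crop, but the arm never went near it.

The one rough moment was setting stone_a down, when I pressed about 49 N at the wrist through the held stone. That is well under the 120 N limit, and I eased off before letting go.

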